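# Set up the spray screen and hold a toy wheel before it in the tongs

## Task

Get the small toy wheel ready for spraying: first take the plywood screen that leans on the stack of wooden blanks and slide it upright into the groove of the screen foot, fully home, centred and let go. Then take the tongs by their black grips, close them on the rim of the small wheel (never touch the wheel itself with the gripper: it has to stay clean) and lift it, and finish while holding it still in the tongs, about a hand's width in front of the middle of the screen, on the robot's side, with wheel and tongs touching neither screen nor foot. Leave the big wheel, the paint jar and the toy wagon where they are.

Things in the scene. Friction and masses are not known exactly. Their poses are not given: they have to be found in the camera images.
- screen_foot: Grooved block of pale wood, 66 (x) x 190 (y) x 39 mm high, screwed to the worktop. Origin: centre of its underside. A straight groove, 11 mm wide, runs along y at x = 0, open at both ends; its floor is 14 mm, its top 39 mm above the origin, the mouth bevelled 3 mm on both sides. Its -x side faces the robot: 'in front of the screen' is along its -x.
- screen: Loose plywood panel, 9 mm thick (x), 150 mm wide (y), 170 mm high (z), about 140 g. Origin: centre of its lower edge face; z points up the panel. At the start it stands on its lower edge, leaning back 0.24 rad (top away from the robot) on the upper front edge of the blanks; its upper 60 mm stand clear above them. It belongs upright in the groove, lower edge on the groove's floor.
- blank_stack: Three square wooden blanks stacked, 120 (x) x 132 (y) x 103 mm high, fixed. Origin: centre of its underside; its -x side, on which the screen leans, faces the robot.
- tongs: Steel sprung tongs, 120 g, lying so that their arms open in the horizontal plane. Origin: on the hinge pin, at the underside; x runs along the middle line of the open tongs to the jaws, z up; the frame belongs to the +y arm. A spring keeps them open: it resists with about 3.5 N at the grips when closing starts, 7.5 N when they close on the small wheel. Each mm at the grips is 1.9 mm at the jaws.
- tongs_arm: The other arm (-y side) of the tongs, hinged on the same pin; origin on the hinge pin at the underside. It turns towards the +y arm by 0.126 rad from open until the jaws hold the small wheel, by 0.22 rad at most.
- tongs_grip (a point): Where to take the tongs: midway between their two black grips (62 mm long, 28 mm high, down to the worktop), 100 mm from the hinge, 14 mm above the underside. Over both grips: 47 mm when open, 34 mm (faces parallel) when holding the small wheel; squeezed to 42 mm they can be carried with the jaws still open. Fixed to the +y arm.
- tongs_mouth (a point): Midway between the open cupped jaws, 190 mm from the hinge, 12 mm above the underside. Jaws 20 mm high, their lower edges 2 mm above the underside. Open they are 61 mm apart in the middle, 51 mm at the lips and 67 mm over the outside; with the grips squeezed to 42 mm, 52, 42 and 58 mm. They end at 209 mm from the hinge. Fixed to the +y arm.
- tongs_held (a point): Where the small wheel's centre comes to sit, in the frame of the +y arm, once the jaws hold it: 18 mm inside the +y jaw, 190 mm from the hinge, 12 mm above the underside.
- small_wheel: The small turned wooden toy wheel, 36 mm diameter, 16 mm high, 20 g, loose, lying flat on the worktop; the smaller of the two wheels. Origin: centre of its underside.
- wheel_centre (a point): Centre of the small wheel, 8 mm above its underside.
- big_wheel: The larger toy wheel, 50 mm diameter, 16 mm high, lying flat; not to be moved. Origin: centre of its underside.
- paint_jar: Hobby paint jar with white cap, 36 mm diameter, 55 mm high; not to be moved. Origin: centre of its underside.
- wagon: Wooden toy wagon, 48 x 137 (y) x 46 mm; not to be moved. Origin: centre of its underside.
There are look-alikes about, which are no part of the job. Several things have the shape of the small_wheel; the one meant has the colours described above.

How it is judged (in metres and radians):
On the way, in this order (a step that is already met when the one before it is completed fails the run):
1. the screen stands upright in the groove of its foot, home on the groove's floor, centred, and is let go (x of screen in the frame of screen_foot between -0.004 and 0.004 m and y of screen in the frame of screen_foot between -0.025 and 0.025 m and z of screen in the frame of screen_foot below 0.019 m and angle between screen's own z axis and vertical below 0.13 rad and angle between the x axis of screen and the x axis of screen_foot, either way round below 0.12 rad and contact force between the fingers and screen below 0.3 N), for 0.2 s.
2. the tongs, held by the gripper, have closed on the small wheel and lifted it off the worktop (contact force between tongs_arm and small_wheel above 0.5 N and distance between wheel_centre and tongs_held below 0.02 m and contact force between the fingers and tongs above 2 N and contact force between each of the arm, the fingers and small_wheel below 0.2 N and height (world z) of small_wheel above 0.03 m), for 0.2 s.
At the end, for the whole second after the job is handed in: Screen upright (0.13 rad) in the groove, within 5 mm of its floor, centred within 25 mm, let go. Small wheel at rest in the jaws of the held tongs, 45-165 mm in front of the foot's middle, 55 mm sideways, 60-165 mm up; gripper off the wheel; wheel and tongs touch neither screen nor foot (all of step 1 and contact force between tongs_arm and small_wheel above 0.5 N and distance between wheel_centre and tongs_held below 0.02 m and contact force between the fingers and tongs above 2 N and contact force between each of the arm, the fingers and small_wheel below 0.2 N and x of wheel_centre in the frame of screen_foot between -0.165 and -0.045 m and y of wheel_centre in the frame of screen_foot between -0.055 and 0.055 m and z of wheel_centre in the frame of screen_foot between 0.06 and 0.165 m and linear speed of small_wheel below 0.03 m/s and contact force between each of small_wheel, tongs and screen below 0.2 N and contact force between each of small_wheel, tongs and screen_foot below 0.2 N); the arm keeps its last pose, push and grip.
It fails at once if the gripper or arm touches the small wheel (contact force between any of the arm, the fingers and small_wheel above 0.5 N).
It fails at once if the big wheel, the paint jar or the wagon is pushed more than 25 mm or tipped (distance of any of big_wheel, paint_jar, wagon from where it was at the start of the episode above 0.025 m or angle between any of paint_jar, wagon's own z axis and vertical above 0.5 rad).
It also fails if it takes over 61 s, if anything falls off the work surface, if the arm or the gripper's body presses on something with over 40 N, if the wrist force passes 120 N, or if a joint passes its speed limit or range.

## Robot

A 6-joint arm with a two-finger parallel gripper is mounted at the origin on a cart in front of the work surface, level with it; the furniture and walls round the work are solid. World frame = base frame: x ahead of the robot, y to its left, z up, the work surface at z = 0. Lengths are in mm, angles in rad, forces in N, time in s.
With the tool pointing down it reaches from about 275 to 750 mm from the base axis. Payload 10.2 kg.
Tool frame: the origin (TCP) lies between the finger pads; the fingertips stand 17 mm ahead of it and the grasp point (between the pads) lies 2 mm behind it (tips_ahead is the distance from the TCP to the fingertips, in mm); z points along the fingers, y is the line along which they close (so a half turn about z gives the same grasp; the last joint's range is limited). The gripper opens to 85 mm and grips with 20 to 120 N. Pads are 22 mm wide; open, the fingers measure 114 mm over their backs; the gripper's body (76 mm by 85 mm) begins 54 mm behind the grasp point. The pads swing forward as they close: fully open they stand 13 mm farther back than shut.
Start: joints at [-1.552, 0.313, 1.498, -0, 1.331, -0.223], TCP at [125.698, -509.736, 248.294] pointing down, gripper open.
Joint ranges: [-2.94, 2.94], [-0.97, 2.17], [0.19, 2.56], [-1.23, 4.37], [0.02, 3.11], [-2.88, 2.88]. Speed limits (rad/s): [2.39, 2.39, 3.01, 3.14, 3.14, 3.14].

## Interface

Orientations are given as a unit quaternion [w, x, y, z].
In Python, from rig import sense, capture, finish_job, boxes_of, tips_ahead gives the robot as it stands.
- The arm moves only by the tool drive_tool, never from a script. Its argument "commands" is text: rows parted by semicolons, each of 7 numbers parted by spaces: the shift along the world's x, y, z in units of 0.1 m (1.0 is 0.1 m), then the turn, a rotation vector about the world's x, y, z in units of pi/4 rad (1.0 is pi/4 rad), then the opening in per cent of the stroke, from 0 (shut) to 100 (fully open). A call has 1 to 20 rows; each row shifts and turns the commanded pose from where the row before left it; what a row does not reach is not made up. A row lasts 1/12 s, in which the tool goes at most 41.7 mm and 7.16 degrees, less where a joint would pass 70% of its speed; a pose out of reach is approached as far as the arm can. A call with a number of a shift or a turn outside -1 to 1 is refused whole. A call with a gripper value outside its range is refused whole. The fingers move at their own pace and stop on an object; "force" is the grip in N (left out, the last holds). Time passes only in rows, so rows that do not move let the fingers close. It gives the time, the measured TCP pose, the force, the opening and the grip force at its end, in the units of the state.
- sense(): the state, without advancing time (a new reading comes with each control period).
- capture(name): name is "scene" or "side" or "wrist"; returns a dict with "pixels" (420x560x3 uint8, blue, green, red), "fov_y" (degrees; the focal length in pixels is half the picture's height over the tangent of half this angle, whatever the lens; pixels are square), "cx", "cy" (the principal point, pixels), "k1" (the pictures are not rectified: a ray, as slopes to the right and down, at radius r is drawn at 1 + k1 r^2 times it, then the intrinsics apply), "position" and "attitude" of the camera in the world; the wrist camera has in their place "tool_from_camera" (4x4, takes a point from camera to tool coordinates, whose origin is the TCP and whose axes are the flange's). Camera axes: x right, y down, z forward; pixel columns grow to the right and rows downward; lengths in mm; the calibration is good to about 2 mm. A picture is of the moment at which its call begins: read the wrist's pose just before it. There is no depth.
- finish_job(): hands the job in; it is judged then, once.
Trained networks look in a picture, given as the dict that the camera call returned (one of the last four; its "shot" number tells which), for a name from the list of things; names that differ only in an ending like _2 or _b are one class to them, and where a whole thing is asked for, a point or a joint stands for the part that bears it (a point fixed in the world has none). Each returns a list of dicts, best first, with "confidence" (0 to 1); they miss things now and then, are a little off and sometimes report something else, mostly with a low value. They report only what shows in the picture. A call takes as long as a camera call. They do not tell look-alikes from the thing itself.
- boxes_of(picture, name): "position" ([column, row] in pixels, amid what is visible of it).
The state is a dict: "time_s": time; "joints": joint angles; "dq": joint speeds; "tau": joint torques, N m; "eef_pos": TCP position; "ee_rot": TCP orientation; "force": force on the tool from outside, world axes, zero at the start; "wrist_torque": the same for the moment, N m; "grip_width": opening from 0.0 (shut) to 1.0 (fully open); "grip_force": force on a finger pad.
Only numpy, scipy, OpenCV 4.12 (cv2) and the standard library are available. Lean on these libraries where they do the work, as an engineer would, in place of code of your own. Each camera call takes 0.05 s, during which the arm holds its last target. There are 200 camera calls.

## Working session

There is one attempt and no reset: what is moved stays moved. The work goes in short steps, Python scripts to look and compute and a tool call to move; the robot and the scene stay as the last step left them, time stands still between calls to the robot, and variables do not carry over. Pictures are saved under pics/ and viewed, at most 10 in all, crops included, and the job is handed in when it is done.

Besides the shell and the picture viewer there is one more tool, called as name(argument=value, ...) on one line, values as JSON. drive_tool: Moves the arm, as the interface text tells. Shifts and turns lie within -1 to 1; 1 stands for 0.1 m of shift or pi/4 rad of turn. Its arguments: {"type":"object","properties":{"commands":{"type":"string"},"force":{"type":"number"}},"required":["commands"]}

```bash
ls; mkdir -p pics
cat > h.py <<'E'
import numpy as np,cv2,json
from rig import *
from scipy.spatial.transform import Rotation as R
def q2R(q): return R.from_quat([q[1],q[2],q[3],q[0]]).as_matrix()
def campose(p,s=None):
    if 'tool_from_camera' in p:
        T=np.array(p['tool_from_camera']);Rt=q2R(s['ee_rot']);
        return Rt@T[:3,:3],Rt@T[:3,3]+np.array(s['eef_pos'])
    a=np.array(p['attitude']); 
    M=q2R(a) if a.size==4 else a.reshape(3,3)
    return M,np.array(p['position'],float)
def foc(p): return 210/np.tan(np.radians(p['fov_y'])/2)
def ray(p,uv,s=None):
    f=foc(p);d=(np.array(uv,float)-[p['cx'],p['cy']])/f;x=d.copy()
    for _ in range(20): x=d/(1+p['k1']*(x@x))
    M,c=campose(p,s);v=M@[x[0],x[1],1];return c,v
def onz(p,uv,z,s=None):
    c,v=ray(p,uv,s);return c+v*(z-c[2])/v[2]
def proj(p,P,s=None):
    M,c=campose(p,s);q=M.T@(np.array(P,float)-c);x=q[:2]/q[2];return x*(1+p['k1']*(x@x))*foc(p)+[p['cx'],p['cy']]
E
python3 - <<'E'
from h import *
names="screen_foot screen blank_stack tongs tongs_arm tongs_grip tongs_mouth small_wheel big_wheel paint_jar wagon".split()
for c in ["scene","side"]:
    p=capture(c);cv2.imwrite(f'pics/{c}0.png',p['pixels'])
    print(c,p['fov_y'],p['position'],p['attitude'],p['k1'],tips_ahead)
    for n in names:
        print(n,[(np.round(b['position']).tolist(),round(b['confidence'],2),np.round(onz(p,b['position'],10)[:2]).tolist()) for b in boxes_of(p,n)])
E
```

```text
pics
scene 48.796483614803165 [-199.50792734 -195.96532638  714.71862293] [-0.37142051  0.78406358 -0.45386106  0.20322708] -0.06215832918171068 17.0
screen_foot [([446.0, 213.0], 0.64, [703.0, -104.0]), ([253.0, 177.0], 0.44, [605.0, 373.0])]
screen [([305.0, 165.0], 0.6, [719.0, 282.0]), ([203.0, 214.0], 0.16, [422.0, 396.0])]
blank_stack []
tongs [([397.0, 270.0], 0.62, [475.0, -64.0])]
tongs_arm [([400.0, 272.0], 0.91, [471.0, -71.0]), ([399.0, 273.0], 0.46, [468.0, -70.0])]
tongs_grip [([396.0, 267.0], 0.84, [479.0, -59.0])]
tongs_mouth [([392.0, 270.0], 0.9, [468.0, -55.0])]
small_wheel [([252.0, 218.0], 0.68, [465.0, 284.0]), ([396.0, 271.0], 0.65, [470.0, -64.0]), ([206.0, 234.0], 0.58, [367.0, 345.0]), ([191.0, 259.0], 0.54, [290.0, 326.0])]
big_wheel [([205.0, 213.0], 0.83, [427.0, 395.0])]
paint_jar [([254.0, 176.0], 0.88, [607.0, 373.0])]
wagon [([202.0, 163.0], 0.78, [592.0, 529.0])]
side 46.86758437003918 [ -93.32411176 1065.58692053  973.48296681] [ 0.12459716 -0.27198883  0.86707669 -0.3983411 ] -0.1357745571557704 17.0
screen_foot []
screen [([246.0, 202.0], 0.55, [669.0, 139.0])]
blank_stack [([223.0, 217.0], 0.87, [679.0, 239.0])]
tongs [([332.0, 197.0], 0.57, [456.0, -36.0])]
tongs_arm [([337.0, 190.0], 0.55, [462.0, -82.0])]
tongs_grip [([334.0, 193.0], 0.86, [460.0, -60.0])]
tongs_mouth [([334.0, 200.0], 0.58, [443.0, -27.0])]
small_wheel [([316.0, 290.0], 0.63, [294.0, 326.0]), ([272.0, 253.0], 0.55, [468.0, 280.0]), ([290.0, 284.0], 0.54, [362.0, 346.0])]
big_wheel [([255.0, 287.0], 0.49, [431.0, 407.0]), ([270.0, 254.0], 0.23, [472.0, 284.0])]
paint_jar []
wagon []
```

```bash
python3 -c "
import cv2
a=cv2.imread('pics/scene0.png');b=cv2.imread('pics/side0.png')
cv2.imwrite('pics/s1.png',cv2.resize(a[110:350,150:510],(800,533),interpolation=cv2.INTER_CUBIC))
cv2.imwrite('pics/s2.png',cv2.resize(b[130:340,150:430],(800,600),interpolation=cv2.INTER_CUBIC))"
```

```text
(no output)
```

View pics/s1.png

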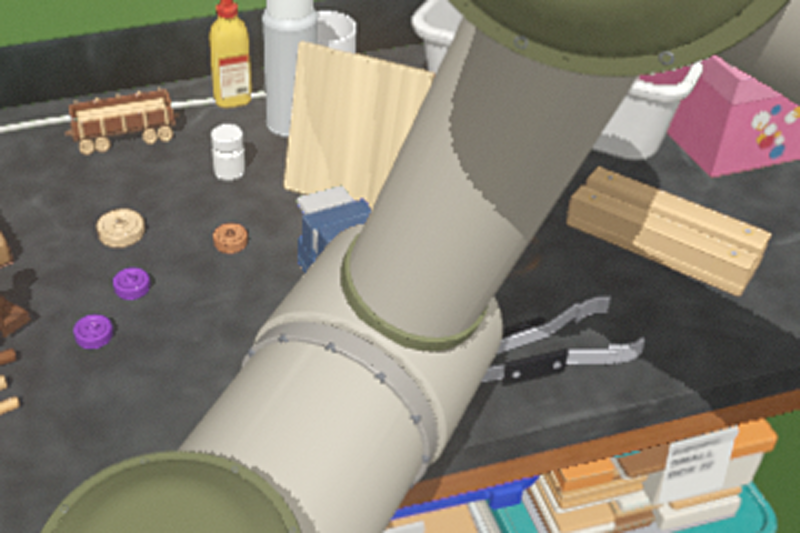

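View pics/s2.png

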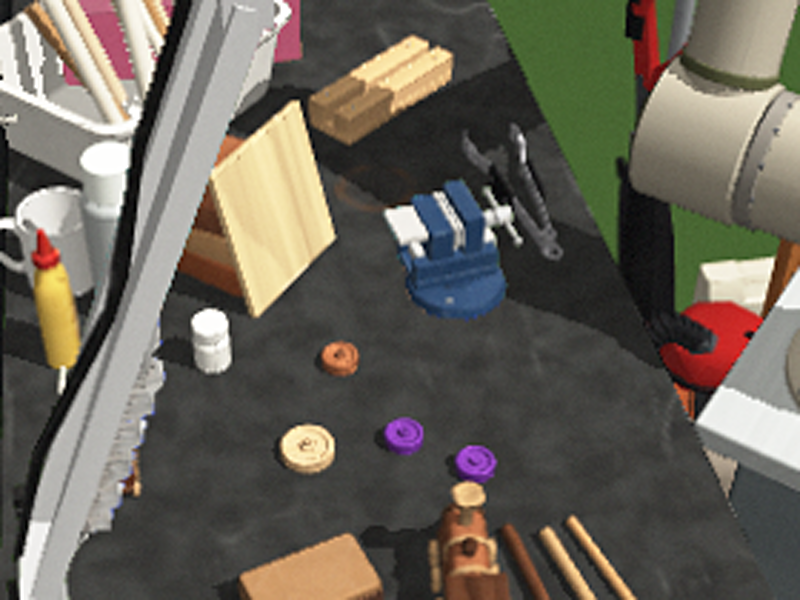

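Candidates for the small wheel in the scene picture are orange-brown wood (252,218), purple (206,234) and (191,259), and the big pale wheel (205,213). By the description I choose the brown wooden one, at about (466,282) mm. The screen leans at scene (305,165), the foot is at (446,213), the tongs are near (400,270), and a blue vise stands between them. I'll check the wheel close up with the wrist camera.

drive_tool(commands="0.3 0.25 0.1 0 0 0 100;0.35 0.3 0.15 0 0 0 100;0.35 0.3 0.15 0 0 0 100;0.35 0.3 0.15 0 0 0 100;0.35 0.3 0.15 0 0 0 100;0.35 0.3 0.15 0 0 0 100;0.35 0.3 0.15 0 0 0 100;0.35 0.3 0.1 0 0 0 100;0.3 0.3 0.1 0 0 0 100;0.2 0.35 0 0 0 0 100;0 0.4 0 0 0 0 100;0 0.4 0 0 0 0 100;0 0 0 0 0 0 100;0 0 0 0 0 0 100", force=60)

```text
time_s: 2.37
eef_pos: [415.9, -158.4, 354.5]
ee_rot: [0.0, 0.993, 0.122, 0.0]
force: [-0.3, -0.5, -0.4]
grip_width: 1.004
grip_force: 0.0
```

Run:
```python
from h import *
s=sense();p=capture('wrist');cv2.imwrite('pics/w1.png',p['pixels'])
import pickle;pickle.dump((p,s),open('w1.pkl','wb'))
M,c=campose(p,s);print(s['eef_pos'],q2R(s['ee_rot']).round(2).tolist(),s['force'],s['joints'],'cam',c,M[:,2],p['fov_y'])
for n in "screen_foot screen tongs_grip tongs_mouth small_wheel".split():
  print(n,[(np.round(b['position']).tolist(),round(b['confidence'],2),np.round(onz(p,b['position'],10,s)[:2]).tolist()) for b in boxes_of(p,n)])
```

```text
[ 415.92235025 -158.4372654   354.53262375] [[0.97, 0.24, 0.0], [0.24, -0.97, -0.0], [0.0, 0.0, -1.0]] [-0.33002551 -0.54970875 -0.43250875] [-6.28275351e-01  7.43632775e-02  1.51444885e+00 -1.00595847e-04
  1.55160775e+00  6.97630281e-01] cam [ 483.95975171 -141.94553022  479.94228505] [-0.26973922 -0.06931724 -0.96043525] 60.35660531457577
screen_foot []
screen []
tongs_grip [([191.0, 100.0], 0.89, [466.0, -28.0])]
tongs_mouth [([193.0, 100.0], 0.77, [465.0, -31.0])]
small_wheel []
```

View pics/w1.png

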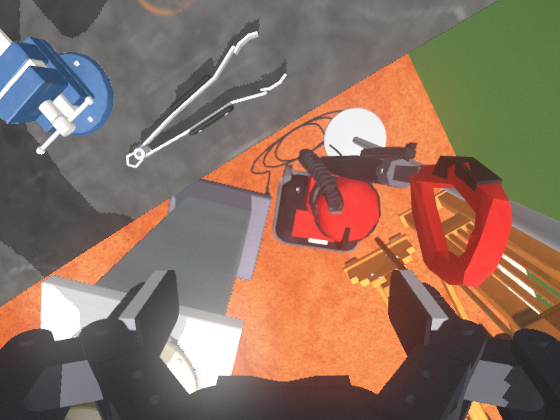

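The picture shows the tongs, hinge at (135,158), jaws at (250,40) and (280,78), with the vise to their left. The camera looks back past the tool, so I go further out with the yaw turned for the screen grasp.

drive_tool(commands="0.13 0.22 0.03 0 0 0.1535 100;0.13 0.22 0.03 0 0 0.1535 100;0.13 0.22 0.03 0 0 0.1535 100;0.13 0.22 0.03 0 0 0.1535 100;0.13 0.22 0.03 0 0 0.1535 100;0.13 0.22 0.03 0 0 0.1535 100;0.13 0.22 0.03 0 0 0.1535 100;0.13 0.22 0.03 0 0 0.1535 100;0.13 0.22 0.03 0 0 0.1535 100;0.13 0.22 0.03 0 0 0.1535 100;0.14 0.18 0 0 0 0.1535 100;0 0 0 0 0 0 100;0 0 0 0 0 0 100")

```text
time_s: 3.75
eef_pos: [560.3, 78.1, 383.2]
ee_rot: [-0.0, 0.708, 0.706, -0.001]
force: [-0.4, -0.5, 1.1]
grip_width: 1.002
grip_force: 0.0
```

Run:
```python
from h import *
s=sense();p=capture('wrist');cv2.imwrite('pics/w2.png',p['pixels'])
import pickle;pickle.dump((p,s),open('w2.pkl','wb'))
M,c=campose(p,s);print(s['eef_pos'],q2R(s['ee_rot']).round(2).tolist(),s['joints'],'cam',c,M[:,2],p['fov_y'])
for n in "screen_foot screen tongs_grip tongs_mouth small_wheel".split():
  print(n,[(np.round(b['position']).tolist(),round(b['confidence'],2),np.round(onz(p,b['position'],10,s)[:2]).tolist()) for b in boxes_of(p,n)])
```

```text
[560.27612974  78.10149866 383.18004106] [[0.0, 1.0, -0.0], [1.0, -0.0, -0.0], [-0.0, -0.0, -1.0]] [-6.84795591e-02  3.60089839e-01  1.08929773e+00 -1.86354834e-04
  1.69358407e+00 -6.51556888e-02] cam [560.08350165 148.19308161 508.53507059] [-0.00215163 -0.2800171  -0.9599926 ] 60.35660531457577
screen_foot [([369.0, 280.0], 0.81, [691.0, -108.0])]
screen [([334.0, 60.0], 0.97, [626.0, 208.0])]
tongs_grip [([219.0, 236.0], 0.88, [464.0, -35.0])]
tongs_mouth [([215.0, 247.0], 0.94, [458.0, -53.0])]
small_wheel [([400.0, 54.0], 0.72, [713.0, 216.0]), ([214.0, 5.0], 0.54, [472.0, 275.0])]
```

View pics/w2.png

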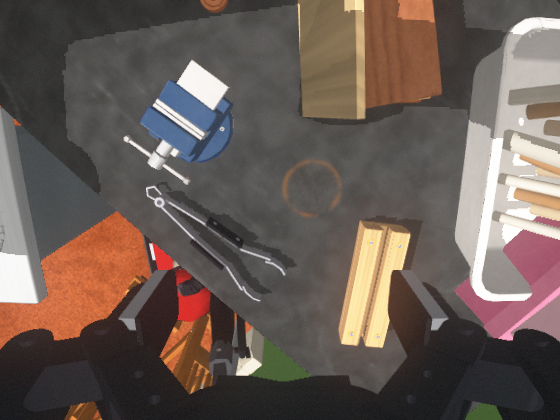

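The wrist view shows the foot at about (375,283) with its groove running slightly off y, the screen's front face with its top edge on the right at (364,118), the stack behind it, and the tongs with hinge (158,202) and grips (225,232) and (207,253). Next I zoom on the foot and screen for their corners.

Run:
```python
import cv2,numpy as np
a=cv2.imread('pics/w2.png')
f=cv2.resize(a[210:360,325:425],(400,600),interpolation=cv2.INTER_CUBIC)
g=cv2.resize(a[0:150,285:385],(400,600),interpolation=cv2.INTER_CUBIC)
cv2.imwrite('pics/c1.png',np.hstack([f,g]))
```

```text
(no output)
```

View pics/c1.png

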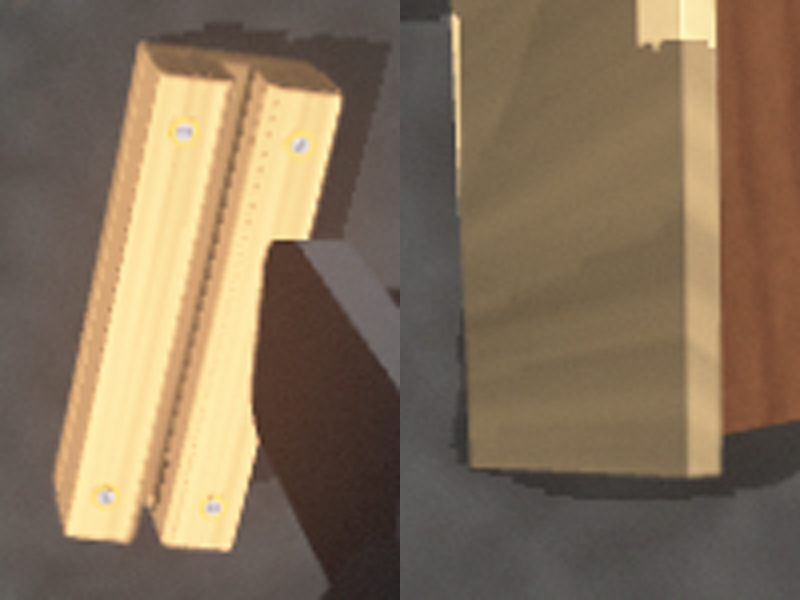

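Run:
```python
from h import *
import pickle
p,s=pickle.load(open('w2.pkl','rb'))
C=[onz(p,u,39,s)[:2] for u in [(363.75,229),(410,233.75),(383,347.5),(341.75,344.5)]]
print(np.round(C,1).tolist(),[np.linalg.norm(C[i]-C[i-1]).round(1) for i in range(4)])
c=np.mean(C,0);d=(C[0]+C[1]-C[2]-C[3]);print('foot',c,'yaw',np.arctan2(-d[0],d[1]))
for u,z in [((302.5,117),2.1),((298.75,3.75),2.1),((356.25,119.5),167.3),((365,119),165.1)]: print(onz(p,u,z,s).round(1))
# side check
q=capture('side');print([ (b['position'],b['confidence']) for b in boxes_of(q,'screen')])
# tongs: hinge, jaw tips z~12, grip
for n,u,z in [('hinge',(158,202),10),('jawL+',(284,272),14),('jawR',(258,299),14),('gripA',(224,233),28),('gripB',(206,254),28),('wheel?',(214,4),16)]: print(n,onz(p,u,z,s).round(1))
```

```text
[[670.4, -14.9], [736.0, -22.3], [713.7, -210.1], [648.9, -203.3]] [np.float64(189.6), np.float64(66.0), np.float64(189.1), np.float64(65.2)]
foot [ 692.27597994 -112.62612144] yaw -0.11584134584428801
[586.1 134.1   2.1]
[580.1 277.4   2.1]
[627.3 136.6 167.3]
[635.9 137.  165.1]
[([245.3, 199.5], 0.82)]
hinge [378.7  16.9  10. ]
jawL+ [560.2 -91.6  14. ]
jawR [ 520.  -137.5   14. ]
gripA [475.5 -24.1  28. ]
gripB [447.7 -56.2  28. ]
wheel? [473.6 274.6  16. ]
```

drive_tool(commands="0.122 0.192 -0.21 0 0.0437 0.0076 100;0.122 0.192 -0.21 0 0.0437 0.0076 100;0.122 0.192 -0.21 0 0.0437 0.0076 100;0.122 0.192 -0.21 0 0.0437 0.0076 100;0.122 0.192 -0.21 0 0.0437 0.0076 100;0.122 0.192 -0.21 0 0.0437 0.0076 100;0.122 0.192 -0.21 0 0.0437 0.0076 100;0 0 0 0 0 0 100;0 0 0 0 0 0 100")

```text
time_s: 4.9
eef_pos: [645.2, 212.9, 234.2]
ee_rot: [-0.086, 0.688, 0.716, -0.087]
force: [-0.7, -1.2, -0.1]
grip_width: 1.005
grip_force: 0.0
```

Run:
```python
from h import *
s=sense();p=capture('wrist')
cv2.imwrite('pics/w3.png',p['pixels'])
import pickle;pickle.dump((p,s),open('w3.pkl','wb'))
print(s['eef_pos'],q2R(s['ee_rot']).round(3).tolist(),s['joints'])
q=capture('scene')
d=np.array([.2375,.01,.971]);yv=np.array([-.042,.999,0])
for k in(-1,1): print('pred top end',proj(p,np.array([628.4,211.7,166.2])+k*75*yv,s))
img=np.hstack([cv2.resize(p['pixels'],(480,360)),q['pixels'][60:240,200:360].repeat(2,0).repeat(2,1)])
cv2.imwrite('pics/c3.png',img)
```

```text
[645.15205509 212.92535737 234.24770277] [[-0.039, 0.97, -0.242], [0.999, 0.039, -0.006], [0.004, -0.242, -0.97]] [0.13705187 0.84088473 0.70350317 0.02823814 1.83994515 0.10153646]
pred top end [284.33369274 344.90498507]
pred top end [284.07976718  98.4611405 ]
```

View pics/c3.png

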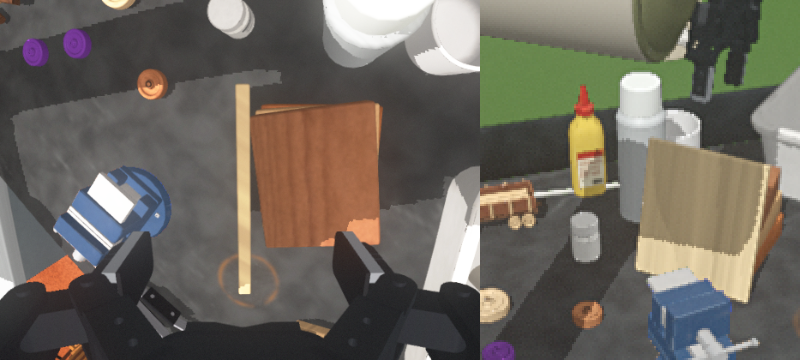

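Seen end-on, the panel is a thin strip from (244,85) to (244,293), exactly as predicted and midway between the fingers. The brown wheel at (152,84) differs clearly from the two purple look-alikes. I descend and grip.

drive_tool(commands="-0.047 -0.003 -0.19 0 0 0 100;-0.047 -0.003 -0.19 0 0 0 100;-0.047 -0.003 -0.19 0 0 0 100;-0.047 -0.003 -0.19 0 0 0 100;-0.047 -0.003 -0.19 0 0 0 100;0 0 0 0 0 0 100;0 0 0 0 0 0 0;0 0 0 0 0 0 0;0 0 0 0 0 0 0;0 0 0 0 0 0 0;0 0 0 0 0 0 0;0 0 0 0 0 0 0;0 0 0 0 0 0 0;0 0 0 0 0 0 0", force=60)

```text
time_s: 6.17
eef_pos: [621.7, 211.1, 142.5]
ee_rot: [-0.085, 0.688, 0.716, -0.085]
force: [0.4, -1.1, 3.9]
grip_width: 0.097
grip_force: 59.2
```

drive_tool(commands="-0.05 0 0.2 0 0 0 0;-0.07 0 0.35 0 0 0 0;-0.07 0 0.35 0 0 0 0;0 -0.1 0.06 0 -0.034 -0.0223 0;0.101 -0.33 0 0 -0.034 -0.0223 0;0.101 -0.36 0 0 -0.034 -0.0223 0;0.101 -0.36 0 0 -0.034 -0.0223 0;0.101 -0.36 0 0 -0.034 -0.0223 0;0.101 -0.36 0 0 -0.034 -0.0223 0;0.101 -0.36 0 0 -0.034 -0.0223 0;0.101 -0.36 0 0 -0.034 -0.0223 0;0.101 -0.36 0 0 -0.034 -0.0223 0;0.101 -0.3 0 0 0 0 0;0.101 -0.25 0 0 0 0 0;0 0 0 0 0 0 0;0 0 0 0 0 0 0")

```text
time_s: 7.5
eef_pos: [703.6, -140.4, 236.7]
ee_rot: [-0.005, 0.748, 0.664, 0.005]
force: [0.2, 0.0, -1.9]
grip_width: 0.098
grip_force: 59.0
```

Run:
```python
from h import *
s=sense();p=capture('wrist')
import pickle;pickle.dump((p,s),open('w4.pkl','wb'))
r=q2R(s['ee_rot']);print(s['eef_pos'],r.round(3).tolist(),s['grip_width'],s['joints'],s['force'])
print('yaw of x',np.arctan2(-r[0,0],r[1,0]))
t=np.array(s['eef_pos'])
# predicted panel top ends and bottom -y corner vs image
for k in(-1,1):print(proj(p,t-24.4*r[:,2]+75*k*r[:,0],s), proj(p,t+145.6*r[:,2]+75*k*r[:,0],s))
for y in(-95,95):
  for x in(-33,33):
    q=np.array([692.3,-112.6,39])+R.from_euler('z',-.116).as_matrix()@[x,y,0];print(x,y,proj(p,q,s).round(1))
q=capture('side');a=p['pixels'];
cv2.imwrite('pics/c4.png',np.hstack([cv2.resize(a[60:420,100:460],(480,480)),cv2.resize(q['pixels'][110:270,170:277],(320,480))]))
```

```text
[ 703.63463265 -140.37068298  236.73098793] [[0.119, 0.993, -0.0], [0.993, -0.119, 0.014], [0.014, -0.002, -1.0]] 0.09797692853676744 [-0.36423517  0.78728732  0.77610526  0.0134183   1.58337825 -0.24439284] [ 0.16412025  0.01446881 -1.9169341 ]
yaw of x -0.11972092757742125
[284.14412923 486.99215797] [283.48801133 286.85942923]
[284.77595595  87.31856642] [283.58368156  99.38203929]
-33 -95 [235.  258.4]
33 -95 [303.2 258.3]
-33 95 [227.   48.1]
33 95 [305.4  47.5]
```

View pics/c4.png

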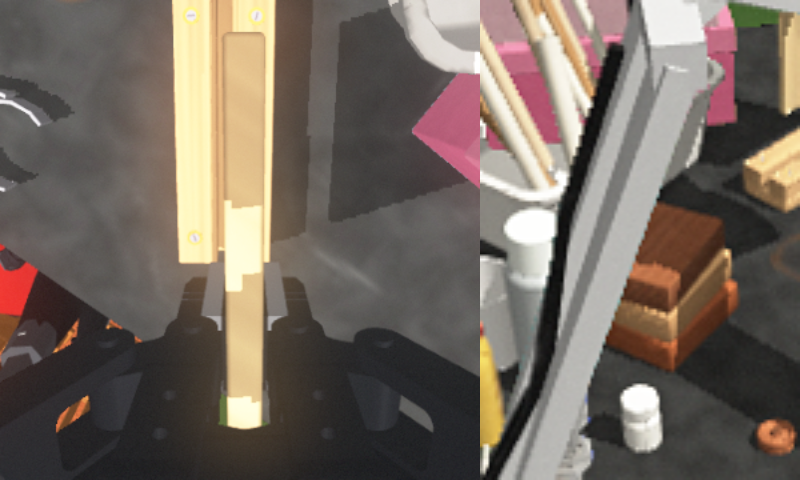

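The panel hangs upright in the grip, its top edge strip centred at crop (244,33), over the foot. The foot's edges at crop x = 180 and 271 match the predictions. I shift onto the groove and lower.

drive_tool(commands="-0.04 0.1 -0.1 -0.009 0 0 0;-0.04 0.1 -0.14 -0.009 0 0 0;-0.028 0.078 -0.13 0 0 0 0;0 0 0 0 0 0 0;0 0 0 0 0 0 0;0 0 0 0 0 0 0")

```text
time_s: 8.1
eef_pos: [693.3, -111.1, 202.4]
ee_rot: [0.001, 0.747, 0.665, 0.001]
force: [-1.0, -0.2, -1.0]
grip_width: 0.098
grip_force: 58.9
```

Run:
```python
from h import *
s=sense();p=capture('wrist')
r=q2R(s['ee_rot']);print(s['eef_pos'],r.round(3).tolist(),s['grip_width'],s['force'])
t=np.array(s['eef_pos']);print(R.from_euler('z',.116).as_matrix()@(t-[692.3,-112.6,0]))
a=p['pixels'];cv2.imwrite('pics/c5.png',cv2.resize(a[0:300,180:380],(533,600-0) if 0 else (400,600)))
for y in(-95,95):
  for x in(-33,-5.5,5.5,33):
    q=np.array([692.3,-112.6,39])+R.from_euler('z',-.116).as_matrix()@[x,y,0];print(x,y,((proj(p,q,s)-[180,0])*2).round(1))
print(((proj(p,t-24.4*r[:,2]+75*r[:,0],s)-[180,0])*2).round(1))
```

```text
[ 693.28613526 -111.06564415  202.35212384] [[0.117, 0.993, 0.003], [0.993, -0.117, -0.001], [-0.001, 0.003, -1.0]] 0.09807764615940368 [-0.97935308 -0.23864109 -1.00578719]
[  0.80192159   1.6381796  202.35212384]
-33 -95 [131.  597.6]
-5.5 -95 [192.  597.6]
5.5 -95 [216.4 597.5]
33 -95 [277.4 597.2]
-33 95 [116.4 150. ]
-5.5 95 [188.9 149.6]
5.5 95 [217.9 149.5]
33 95 [290.3 149.8]
[209.6 174.7]
```

View pics/c5.png

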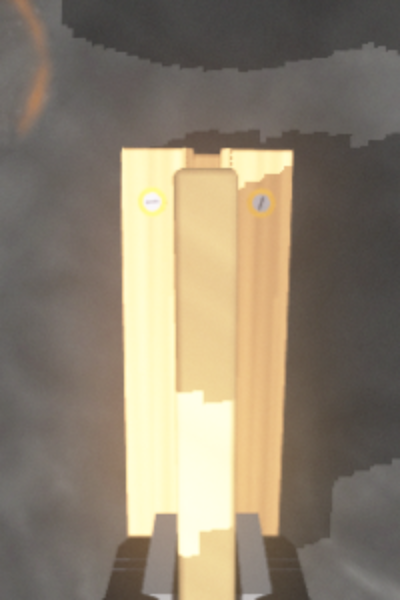

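The panel stands over the groove, its centre at x ≈ 206 in the crop against the groove's ≈ 207, so the alignment is well within the bevel. Lowering.

drive_tool(commands="0 0 -0.1 0 0 0 0;0 0 -0.1 0 0 0 0;0 0 -0.08 0 0 0 0;0 0 -0.06 0 0 0 0;0 0 -0.04 0 0 0 0;0 0 0 0 0 0 0;0 0 0 0 0 0 0")

```text
time_s: 8.73
eef_pos: [692.9, -111.2, 162.9]
ee_rot: [0.0, 0.747, 0.664, 0.0]
force: [0.2, -0.2, -1.1]
grip_width: 0.097
grip_force: 59.0
```

drive_tool(commands="0 0 -0.025 0 0 0 0;0 0 -0.025 0 0 0 0;0 0 0 0 0 0 0;0 0 0 0 0 0 0")

```text
time_s: 9.07
eef_pos: [693.1, -111.7, 160.1]
ee_rot: [0.002, 0.748, 0.664, 0.001]
force: [-2.4, -1.7, 8.1]
grip_width: 0.098
grip_force: 60.4
```

It touched the groove floor at TCP z = 160, as predicted. I release and rise.

drive_tool(commands="0 0 0 0 0 0 30;0 0 0 0 0 0 60;0 0 0 0 0 0 100;0 0 0 0 0 0 100;0 0 0 0 0 0 100;0 0 0.1 0 0 0 100;0 0 0.25 0 0 0 100;0 0 0.35 0 0 0 100;0 0 0.35 0 0 0 100;0 0 0.25 0 0 0 100;0 0 0 0 0 0 100")

```text
time_s: 9.98
eef_pos: [693.8, -111.4, 295.7]
ee_rot: [0.005, 0.747, 0.664, 0.003]
force: [0.3, -0.3, 1.8]
grip_width: 1.0
grip_force: 0.0
```

Run:
```python
from h import *
s=sense();p=capture('wrist');cv2.imwrite('pics/w6.png',p['pixels'])
r=q2R(s['ee_rot']);print(s['eef_pos'],s['force'])
F=np.array([692.3,-112.6,0]);Y=R.from_euler('z',-.116).as_matrix()
for k in(-75,75):
  for h in (184,): print(k,proj(p,F+Y@[0,k,h],s).round(1))
# measured top strip in w6: pale columns of row samples
a=cv2.cvtColor(p['pixels'],cv2.COLOR_BGR2HSV)
import pickle;pickle.dump((p,s),open('w6.pkl','wb'))
for n in ['screen']:print([(b['position'],b['confidence']) for b in boxes_of(p,n)])
P,S=pickle.load(open('w2.pkl','rb'))
for u in [(187,181),(125,140),(232,125),(205,62),(160,165)]: print('vise',u,onz(P,u,40,S).round(0))
```

```text
[ 693.80202283 -111.36797112  295.67535523] [ 0.25179257 -0.27907538  1.7957028 ]
-75 [280.1 309.8]
75 [279.2 100.2]
[([279.4, 206.3], 0.61), ([68.3, 144.3], 0.45)]
vise (187, 181) [432.  53.  40.]
vise (125, 140) [354. 109.  40.]
vise (232, 125) [495. 126.  40.]
vise (205, 62) [464. 202.  40.]
vise (160, 165) [397.  75.  40.]
```

View pics/w6.png

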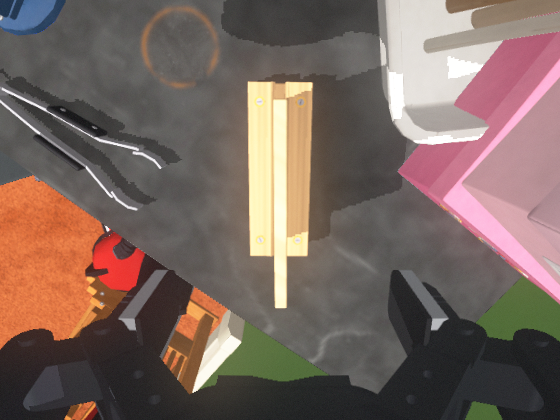

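The screen stands upright and free in the groove: strip from (280,100) to (280,307), as predicted for a centred panel. The tongs show at the left, grips near (75,120) and (60,152). Now to the tongs, with the tool's x towards the jaws.

drive_tool(commands="-0.122 0.0375 0 0 0 -0.1575 100;-0.122 0.0375 0 0 0 -0.1575 100;-0.122 0.0375 0 0 0 -0.1575 100;-0.122 0.0375 0 0 0 -0.1575 100;-0.122 0.0375 0 0 0 -0.1575 100;-0.122 0.0375 0 0 0 -0.1575 100;-0.122 0.0375 0 0 0 -0.1575 100;-0.122 0.0375 0 0 0 -0.1575 100;-0.122 0.0375 -0.06 0 0 -0.1575 100;-0.122 0.0375 -0.06 0 0 -0.1575 100;-0.122 0.0375 -0.06 0 0 -0.1575 100;-0.122 0.0375 -0.06 0 0 -0.1575 100;-0.122 0.0375 -0.06 0 0 -0.1575 100;-0.122 0.0375 -0.06 0 0 -0.1575 100;-0.122 0.0375 -0.06 0 0 -0.1575 100;-0.122 0.0375 -0.06 0 0 -0.1575 100;-0.122 0.0375 -0.06 0 0 -0.1575 100;-0.122 0.0375 -0.06 0 0 -0.1575 100;-0.122 0.0375 -0.06 0 0 -0.1575 100;0 0 0 0 0 0 100")

```text
time_s: 11.75
eef_pos: [458.7, -38.9, 220.3]
ee_rot: [0.001, 0.9, -0.436, -0.003]
force: [-0.1, 0.3, 0.8]
grip_width: 0.998
grip_force: 0.0
```

Run:
```python
from h import *
s=sense();p=capture('wrist');cv2.imwrite('pics/w7.png',p['pixels'])
r=q2R(s['ee_rot']);print(s['eef_pos'],r.round(3).tolist(),s['joints'],s['force'])
import pickle;pickle.dump((p,s),open('w7.pkl','wb'))
for n in ['tongs_grip','tongs_mouth']:print(n,[(b['position'],b['confidence']) for b in boxes_of(p,n)])
cv2.imwrite('pics/c7.png',cv2.resize(p['pixels'][0:330,60:500],(800,600)))
```

```text
[458.72348918 -38.94918585 220.27370241] [[0.62, -0.784, -0.006], [-0.784, -0.62, 0.001], [-0.004, 0.004, -1.0]] [-3.39549309e-01  1.99081812e-01  1.72178040e+00 -1.07866382e-03
  1.22623676e+00  2.13330509e+00] [-0.1177609   0.3124663   0.78734584]
tongs_grip [([298.6, 177.1], 0.63)]
tongs_mouth [([294.5, 180.4], 0.61)]
```

View pics/c7.png

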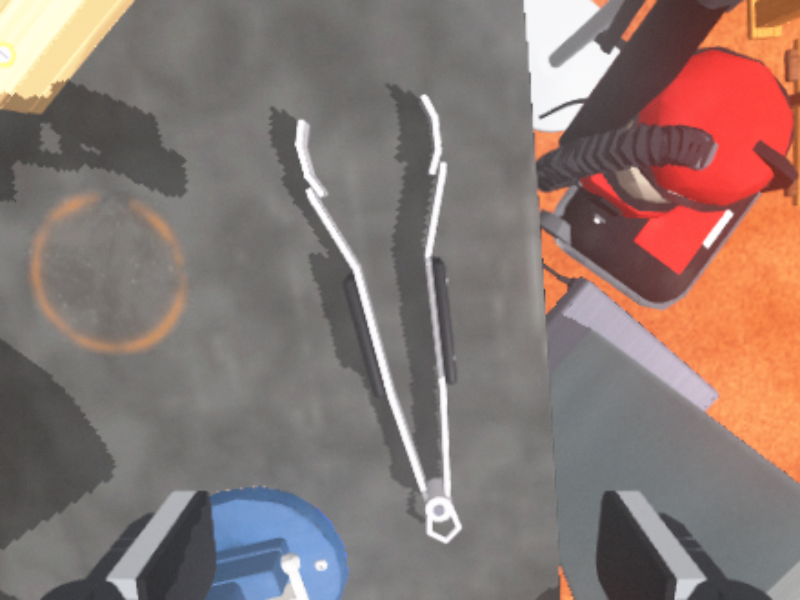

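Run:
```python
from h import *
import pickle
p,s=pickle.load(open('w7.pkl','rb'))
W=lambda u,z:onz(p,np.array(u)/1.818+[60,0],z,s)[:2]
H=W((440,511),22);J=[W((302,122),22),W((427,97),22)];G=[W((364,335),28),W((446,320),28)]
d=lambda a:(np.linalg.norm(a-H).round(1),np.arctan2(*(a-H)[::-1]).round(3))
print('H',H,[ (x.round(1),d(x)) for x in J+G])
g=np.mean(G,0);j=np.mean(J,0);print('g',g,d(g),'j',j,d(j),'gripsep',np.linalg.norm(G[0]-G[1]),np.linalg.norm(J[0]-J[1]))
r=q2R(s['ee_rot']);print('tool yaw',np.arctan2(r[1,0],r[0,0]))
v=G[0]-G[1];print('perp',np.arctan2(v[1],v[0])-np.pi/2)
```

```text
H [382.81889518  23.46192491] [(array([559.2, -91.5]), (np.float64(210.6), np.float64(-0.578))), (array([ 520.4, -136.1]), (np.float64(210.7), np.float64(-0.859))), (array([475.3, -30.1]), (np.float64(106.9), np.float64(-0.524))), (array([448.3, -60.9]), (np.float64(106.9), np.float64(-0.911)))]
g [461.83417223 -45.50588449] (np.float64(104.9), np.float64(-0.718)) j [ 539.81667543 -113.7849505 ] (np.float64(208.5), np.float64(-0.718)) gripsep 41.02539023689574 59.11899301597971
tool yaw -0.9016987367788204
perp -0.7183790417839558
```

The tongs lie with hinge (440,511), jaw tips (302,122) and (427,97), and grips centred at (364,335) and (446,320) in the crop. That gives yaw −0.718 and a grip point at (458,−42).

drive_tool(commands="-0.007 -0.033 -0.2 0 0 0.117 100;0 0 -0.35 0 0 0.117 100;0 0 -0.35 0 0 0 100;0 0 -0.35 0 0 0 100;0 0 -0.3 0 0 0 100;0 0 -0.2 0 0 0 100;0 0 0 0 0 0 100;0 0 0 0 0 0 100;0 0 0 0 0 0 100", force=20)

```text
time_s: 12.65
eef_pos: [461.5, -43.6, 48.3]
ee_rot: [0.001, 0.937, -0.349, 0.001]
force: [-0.5, 0.6, 0.1]
grip_width: 1.004
grip_force: 0.0
```

Run:
```python
from h import *
s=sense();r=q2R(s['ee_rot']);print(s['eef_pos'],r.round(3).tolist(),np.arctan2(r[1,0],r[0,0]),s['force'])
```

```text
[461.47390888 -43.59483267  48.27106183] [[0.757, -0.654, 0.001], [-0.654, -0.757, -0.002], [0.002, 0.001, -1.0]] -0.7122050134533081 [-0.54318901  0.61206787  0.08426875]
```

drive_tool(commands="-0.035 0.014 -0.15 0 0 0 100;0 0 -0.15 0 0 0 100;0 0 0 0 0 0 80;0 0 0 0 0 0 65;0 0 0 0 0 0 60;0 0 0 0 0 0 55;0 0 0 0 0 0 52;0 0 0 0 0 0 49;0 0 0 0 0 0 49;0 0 0 0 0 0 49;0 0 0 0 0 0 49", force=20)

```text
time_s: 13.57
eef_pos: [458.2, -42.2, 18.8]
ee_rot: [0.001, 0.937, -0.349, 0.002]
force: [-0.7, 0.6, 10.7]
grip_width: 0.491
grip_force: 8.1
```

drive_tool(commands="0 0 0.02 0 0 0 48;0 0 0.1 0 0 0 48;0 0 0.2 0 0 0 48;0 0 0.25 0 0 0 48;0 0 0.25 0 0 0 48;0 0 0.25 0 0 0 48;0 0 0.15 0 0 0 48;0 0 0 0 0 0 48;0 0 0 0 0 0 48")

```text
time_s: 14.32
eef_pos: [456.9, -41.8, 139.5]
ee_rot: [0.001, 0.937, -0.349, 0.0]
force: [0.6, 0.4, -1.6]
grip_width: 0.481
grip_force: 4.9
```

```bash
cat >> h.py <<'E'
def tongs_look(show=True):
    s=sense();p=capture('wrist');r=q2R(s['ee_rot']);t=np.array(s['eef_pos'])
    # jaw tops: tool coords x=109 tips, y=+-; search the bright steel mask in tool-plane
    zt=t-r[:,2]*0
    return p,s,r,t
E
python3 - <<'E'
from h import *
p,s,r,t=tongs_look();print(t,s['force'],s['grip_width'],s['grip_force'])
cv2.imwrite('pics/w8.png',p['pixels'])
import pickle;pickle.dump((p,s),open('w8.pkl','wb'))
# tool-frame rectified map at plane of jaw tops (underside ~ TCP-19 => jaw top z ~ TCP+3)
for y in(-33,-25,25,33): print(y,[proj(p,t+r@[x,y,-3],s).round(0).tolist() for x in (60,90,109)])
for n in ['tongs_mouth','tongs_grip','tongs_held']:print(n,[(b['position'],b['confidence']) for b in boxes_of(p,n)])
# rectify tool plane: 1mm/px x 40..120, y -45..45 ; print bright mask
xs,ys=np.arange(125,40,-3),np.arange(-48,49,2)
uv=np.array([[proj(p,t+r@[x,y,-3],s) for y in ys] for x in xs]).astype(np.float32)
g=cv2.remap(cv2.cvtColor(p['pixels'],cv2.COLOR_BGR2GRAY),uv[...,0],uv[...,1],cv2.INTER_LINEAR)
for x,row in zip(xs,g): print(x,''.join('#' if v>150 else '+' if v>110 else '.' for v in row))
E
```

```text
[456.85898084 -41.79357692 139.53554296] [ 0.64863131  0.38929121 -1.55611378] 0.48111554846081844 4.880696975887986
-33 [[182.0, 141.0], [176.0, 47.0], [173.0, -17.0]]
-25 [[205.0, 141.0], [201.0, 46.0], [198.0, -18.0]]
25 [[354.0, 141.0], [358.0, 46.0], [361.0, -18.0]]
33 [[378.0, 141.0], [383.0, 47.0], [386.0, -17.0]]
tongs_mouth [([312.7, 225.2], 0.83)]
tongs_grip [([314.8, 225.7], 0.74)]
tongs_held [([309.7, 223.5], 0.63)]
125 .................................................
122 .................................................
119 .................................................
116 .................................................
113 .................................................
110 .................................................
107 .................................................
104 .+++++++.................................+++#####
101 +++++++++...####++++++++++++++++++++++##+#++#####
98 .+++++++....####++++++++++++++++++++++##+#######+
95 .+++..++...+#####+++++++++++++++++++++##+#####++#
92 ...........+#####+++++++++++++++++++++##+++++#...
89 ...........+#####+++
[... 177 characters left out ...]
#++++#.....
77 ...........######++++##++++++++++++#####+++......
74 ...........####++++++#++++++++++++++####+++......
71 ...++......+###++++++#++++++++++++++###+++#......
68 ...+++......+#####++++++++++++++++++###+++#.+....
65 ...+++......+######+++++++++#++++++########.++.+#
62 ...+++.....+++###+++++++++++#+++++#########...+.+
59 ...+++....++#####+++++++++++#+++++########+......
56 +..+++.....+######++++++++++#++#++###++++#.......
53 +..++....+++#++###+++++++++++++#++##+++###.....++
50 +..++...+++++++###+++++++++++++++##++#+####......
47 +..+++..++++++++###++++++++++++++##++#++#####....
44 +...+...++++++++#####++++++++++++#++++++######...
41 +...+...+++++++++####+++++++++++##++#++#########.
```

```bash
cat >> h.py <<'E'
def brown(p,near,rad=30):
    h=cv2.cvtColor(p['pixels'],cv2.COLOR_BGR2HSV).astype(int);m=((h[...,0]>=4)&(h[...,0]<=16)&(h[...,1]>110)&(h[...,2]>60))
    yy,xx=np.mgrid[:420,:560];m&=((xx-near[0])**2+(yy-near[1])**2<rad**2)
    return m,(xx[m].mean(),yy[m].mean(),m.sum()) if m.any() else None
E
python3 - <<'E'
from h import *
import pickle
p,s=pickle.load(open('w3.pkl','rb'))
m,c=brown(p,(177,98));ys,xs=np.where(m);print(c,xs.min(),xs.max(),ys.min(),ys.max());print(onz(p,c[:2],9,s))
q=capture('scene');m,c=brown(q,(252,218),20);print(c,onz(q,c[:2],9));
E
```

```text
(np.float64(177.3016983016983), np.float64(97.78721278721278), np.int64(1001)) 160 195 80 115
[472.9775855  286.67909346   9.        ]
(np.float64(253.19375), np.float64(216.825), np.int64(160)) [471.34102927 286.25475222   9.        ]
```

drive_tool(commands="0 0.05 0.2 0 0 0 48;-0.03 0.12 0.25 0 0 0.05 48;-0.05 0.2 0.15 0 0 0.1 48;-0.08 0.3 0 0 0 0.12 48;-0.1 0.32 0 0 0 0.12 48;-0.1 0.32 0 0 0 0.12 48;-0.1 0.32 0 0 0 0.12 48;-0.1 0.32 0 0 0 0.1 48;-0.1 0.32 0 0 0 0.1 48;-0.08 0.3 0 0 0 0.07 48;0 0.25 -0.1 0 0 0 48;0 0.2 -0.2 0 0 0 48;0 0.1 -0.2 0 0 0 48;0 0 -0.15 0 0 0 48;0 0 0 0 0 0 48;0 0 0 0 0 0 48")

```text
time_s: 15.9
eef_pos: [382.5, 270.0, 133.5]
ee_rot: [0.001, 1.0, -0.003, -0.001]
force: [0.4, 0.2, -1.0]
grip_width: 0.48
grip_force: 4.9
```

```bash
cat >> h.py <<'E'
def jawmap(p,s,xr=(106,74,-2),zj=-3):
    r=q2R(s['ee_rot']);t=np.array(s['eef_pos'])
    xs,ys=np.arange(*xr),np.arange(-45,46,1)
    uv=np.array([[proj(p,t+r@[x,y,zj],s) for y in ys] for x in xs]).astype(np.float32)
    a=cv2.remap(p['pixels'],uv[...,0],uv[...,1],cv2.INTER_LINEAR);h=cv2.cvtColor(a,cv2.COLOR_BGR2HSV).astype(int)
    for x,row in zip(xs,h): print(x,''.join('W' if (4<=v[0]<=16 and v[1]>110) else '#' if v[2]>165 else '+' if v[2]>125 else '.' for v in row))
def wheel_in_tool(p,s,near,z=9):
    r=q2R(s['ee_rot']);t=np.array(s['eef_pos']);m,c=brown(p,near,45);w=onz(p,c[:2],z,s);return c,w,r.T@(w-t)
E
python3 - <<'E'
from h import *
p,s,r,t=tongs_look();cv2.imwrite('pics/w9.png',p['pixels']);print(t,r.round(3).tolist())
n=proj(p,[472.5,286.5,9],s);print(n);print(wheel_in_tool(p,s,n))
jawmap(p,s,(106,50,-3))
E
```

```text
[382.54983812 270.01800832 133.52469995] [[1.0, -0.006, -0.002], [-0.006, -1.0, -0.002], [-0.002, 0.002, -1.0]]
[255.0075034   75.94037813]
((np.float64(254.94959016393443), np.float64(76.94549180327868), np.int64(2440)), array([471.8663384 , 286.55273556,   9.        ]), array([ 89.48387879, -17.37461574, 124.28995731]))
106 ...........................................................................................
103 ......................+.................................................++.................
100 ....................+++..................................................++................
97 ....................+++..................................................+++...............
94 ....................+++..................................................+++...............
91 ....................+++..................................................++................
88 ....................+++............WWWWW.................................++................
85 ....................+++.......WWWWWWWWWWWWWW.............................++................
82 ..........
[... 331 characters left out ...]
.................++................
70 .....................+++................................................++.................
67 ......................+++..............................................++..................
64 .......................+++...........................................+++...................
61 ........................+++.........................................+++....................
58 .........................+++.......................................+++.....................
55 ..........................+++.....................................+++......................
52 ...........................+++...................................+++.......................
```

Run:
```python
from h import *
import pickle
p,s=pickle.load(open('w7.pkl','rb'))
W=lambda u,z:onz(p,np.array(u)/1.818+[60,0],z,s)[:2]
H=W((440,511),22);ax=np.array([np.cos(-.718),np.sin(-.718)])
for u in [(322,193),(433,172),(308,190),(444,163),(302,122),(424,97),(440,511)]: print(u,((W(u,22)-H)@ax).round(1), ((W(u,22)-H)@[-ax[1],ax[0]]).round(1))
jawmap(p,s,(115,60,-3),zj=198)
```

```text
(322, 193) 175.2 27.1
(433, 172) 174.9 -26.5
(308, 190) 177.8 33.4
(444, 163) 178.1 -32.3
(302, 122) 208.5 29.5
(424, 97) 208.8 -28.3
(440, 511) 0.0 0.0
115 .....................................................####+.................................
112 +.....................................................+####+.+.............................
109 +.......................................................#####+.............................
106 +.........................................................####++...........................
103 #+........................................................+###++...........................
100 #+...........+.+...........................................####+++++.......................
97 #+.......+++++++++....................++++.................####+++++.......................
94 ++++++++++++++++++++++++++..........++++++.................+###++++++++....................
91 #+++++++++++++++++++++++++++++++++.+++++++.................+####++.+++++++++++++...........
88 ##+++++++++++++++++++++++++++++++++++++++..................###+.....+++++++++++++..
[... 163 characters left out ...]
.####+####.....+..........++++++++.
79 #####+++++++++++++++++++++++++...+++++++++...................+###+++..+..............+.+++.
76 .######++.++..+.+++++++++++++................................####++.....................+..
73 #########++.++.+.++++++++++............+....................+###+......................++++
70 ######+++.........++++++++..................................####+..................++++++++
67 .######+...........++++++..................................####++.+.+...........+++++++++++
64 ...######+++++.......+++..................................+####.+++++++++++++++++++++++++++
61 .....######+++++...+++++++.....++++..+.++...............+.####+.......+++.+++++++++++++++++
```

drive_tool(commands="0 0.03 -0.15 0 0 0.1 48;0 0.025 -0.2 0 0 0.1 48;0 0 -0.2 0 0 0 48;0 0 -0.1 0 0 0 48;0 0 0 0 0 0 48;0 0 0 0 0 0 48")

```text
time_s: 16.45
eef_pos: [383.4, 275.7, 69.9]
ee_rot: [0.001, 0.997, 0.075, 0.0]
force: [0.3, 0.3, -0.9]
grip_width: 0.475
grip_force: 4.9
```

Run:
```python
from h import *
p,s,r,t=tongs_look();cv2.imwrite('pics/w10.png',p['pixels']);print(t,r.round(3).tolist(),s['grip_width'],s['grip_force'])
n=proj(p,[472,286.5,9],s);print(n);print(wheel_in_tool(p,s,n))
jawmap(p,s,(106,64,-3))
```

```text
[383.4242929  275.66550505  69.86467642] [[0.989, 0.149, 0.001], [0.149, -0.989, -0.001], [0.001, 0.001, -1.0]] 0.4750607204937383 4.881460784235969
[286.19548134  66.84813092]
((np.float64(287.789219858156), np.float64(61.03858156028369), np.int64(3525)), array([474.78839737, 286.1436421 ,   9.        ]), array([91.86898157,  3.20728668, 60.92210859]))
106 ...........................................................................................
103 ........................................................................+#.........++++++++
100 ....................#######+.....................................+++++++###+........+++++++
97 ....................######+....................................++++++++++###.......++++++++
94 ....................######..................WWWWWW+...........+++++++++++###.......++++++++
91 ....................######.............WWWWWWWWWWWWWWWW+......+++++++++++##+......+++++++++
88 ....................######...........WWWWWWWWWWWWWWWWWWWWW.....+++++.+++###+.....++++++++++
85 ....................######..........WWWWWWWWWW++WWWWWWWWWWW..........+++###.....+++++++++++
82 .....................#####+........WWWWWWWWWWWWWW+WWWWWWWWW..........++###+....++++++++++++
79 ....................++######........WWW#######WW###WWWWWWWW........+++###.....+++++++++++++
76 ...................##########........W###W#########WWWWWW+........++####+###+++++++++++++++
73 ....................#####............++##############W+++.........++++++###.+++++++++++++++
70 .....................#####...........++++++++++++++++............++++++###+++++++++++++++++
67 ......................#####..........+++++++++++++++.............+++++###++++++++++++++++++
```

The wheel sits between the jaws, at (89.6, 2.6) in tool axes against the mouth's (90, 2.3). I descend and close.

drive_tool(commands="0 0 -0.15 0 0 0 48;0 0 -0.15 0 0 0 48;0 0 -0.12 0 0 0 48;0 0 -0.06 0 0 0 48;0 0 0 0 0 0 48;0 0 0 0 0 0 48")

```text
time_s: 17.0
eef_pos: [383.4, 275.9, 21.9]
ee_rot: [0.0, 0.997, 0.075, 0.001]
force: [0.7, 0.4, -0.8]
grip_width: 0.483
grip_force: 4.9
```

Run:
```python
from h import *
p,s,r,t=tongs_look();cv2.imwrite('pics/w11.png',p['pixels']);print(t,s['force'],s['grip_width'],s['grip_force'])
jawmap(p,s,(104,64,-2))
```

```text
[383.43065817 275.88360504  21.9042818 ] [ 0.66303499  0.43277781 -0.77216007] 0.48326995073527074 4.881861532194307
104 ...........................................................................................
102 .....................#######+.............+WWWWWWWWW#+............++++++###+++++++++#++++++
100 ....................#######+...........WWWWWWWWWWWWWWWWWW..........+++++#########++++++++++
98 ....................#######.........WWWWWWWWWWWWWWWWWWWWWWW++....+..+++++########++++++++++
96 ....................######........+WWWWWWWWWWWWWWWWWWWWWWWWWW+++....+++++####+####+++++++..
94 ....................######.......+WWWWWWWWWWWWWWWWWWWWWWWWWWWW++++...++++###++###++++++....
92 ....................######......+WWWWWWWWWWWWWWWWWW#WWWWWWWWWWW++++..+++###+.......++++....
90 ....................######......WWWWWWWWWWWWWW++++WWWWWWWWWWWWW#+++.++++###+...............
88 ....................######......WWWWWWWWWWWWWWWWWW+WWWWWWWWWWWWW+++..+++###+...............
86 ....................######.....+WWWWWWWWWWWWW+WWWW+WWWWWWWWWWWWW++++++++###................
84 ....................######.
[... 219 characters left out ...]
WWWWWW#+++.+#####+.................
78 ...................#########+.....WWWWWWWWWWWWWWWWWWWWWWWWWWW++++++########+++.............
76 ...................##########......+WWWWWWWWWWWWWWWWWWWWWWWW++++.+######+###++++...........
74 ...................######+++++........WWWWWWWWWWWWWWWWWWWW+++.++.+++###+####+++............
72 ....................#####+...............+WWWWWWWWWWWW++++...........++####++++............
70 ....................+#####..........................................+++####+++++...........
68 .....................######.........................................++####++++++...........
66 ......................#####+.......................................++####+++++++...........
```

drive_tool(commands="0 0 -0.01 0 0 0 46;0 0 0 0 0 0 44;0 0 0 0 0 0 42;0 0 0 0 0 0 40;0 0 0 0 0 0 38;0 0 0 0 0 0 36;0 0 0 0 0 0 30;0 0 0 0 0 0 20;0 0 0 0 0 0 20;0 0 0 0 0 0 20", force=28)

```text
time_s: 17.88
eef_pos: [383.0, 275.7, 20.1]
ee_rot: [0.001, 0.997, 0.075, 0.0]
force: [0.9, -0.4, 0.0]
grip_width: 0.375
grip_force: 27.6
```

Run:
```python
from h import *
p,s,r,t=tongs_look();cv2.imwrite('pics/w12.png',p['pixels']);print(t,s['force'],s['grip_width'],s['grip_force'])
jawmap(p,s,(104,64,-2))
```

```text
[382.96019777 275.72764093  20.10825027] [ 0.8583749  -0.35841884  0.00277276] 0.3749338535088246 27.625721096992493
104 ...........................................................................................
102 .............................#######....WWWWWWWWWWWWWWW+++++#++####+....#+++++++#++++++++++
100 ............................#######..WWWWWWWWWWWWWWWWWWWWW++++++####.....+#######+#++++++++
98 ............................######.WWWWWWWWWWWWWWWWWWWWWWWWW+++++###+......######++++++++++
96 ............................#####+WWWWWWWWWWWWWWWWWWWWWWWWWWW#+++###+.......+#+###+++++++++
94 ............................#####WWWWWWWWWWWWWWWWWWWWWWWWWWWWW#+####+........++#+#+++++++++
92 ...........................+####WWWWWWWWWWWWWWWWWWWWWWWWWWWWWWW#####+.........+++++++++++..
90 ...........................+####WWWWWWWWWWWWW+WWW+WWW#WWWWWWWWW#####..........+++++++++....
88 ...........................+####WWWWWWWWWWWW+WWWWW+WWWWWWWWWWWW#####+................++....
86 ...........................#####WWWWWWWWWWWWW+WWW++WWWWWWWWWWWW#####.......................
84 ...........................
[... 219 characters left out ...]
WWWWWW####++.......................
78 ..........................#########WWWWWWW##W#WWWWWWWWWWWWWWW########......................
76 ..........................#########+WWWWWWWWWWWWWWWWWWWWWWW+#########......+++.............
74 ..........................+####+###+..WWWWWWWWWWWWWWWWWWW++#####+####....+++++.............
72 ...........................#####.......+.++WWWWWWWWWW++++++++++#####...#+++++++............
70 ...........................+####+.............................+####+..+####++++............
68 ............................#####.............................#####.+######++..............
66 .............................####+...........................++###.#####+++++..............
```

The wheel is clamped centrally between the jaws at 27.6 N. I lift and carry it to in front of the screen.

drive_tool(commands="0 0 0.08 0 0 0 20;0 0 0.2 0 0 0 20;0 0 0.3 0 0 0 20;0 0 0.35 0 0 0 20;0 0 0.35 0 0 0 20;0 0 0.3 0 0 0 20;0 0 0.2 0 0 0 20;0 0 0 0 0 0 20;0 0 0 0 0 0 20")

```text
time_s: 18.68
eef_pos: [382.8, 275.7, 198.6]
ee_rot: [0.0, 0.997, 0.075, 0.001]
force: [-0.2, 0.4, -1.7]
grip_width: 0.381
grip_force: 28.0
```

Run:
```python
from h import *
p,s,r,t=tongs_look();cv2.imwrite('pics/w13.png',p['pixels']);print(t,s['force'],s['grip_width'],s['grip_force'])
jawmap(p,s,(104,70,-4))
```

```text
[382.79621308 275.71340175 198.5936024 ] [-0.22794021  0.37151959 -1.70151745] 0.38137572543311504 27.96569913625717
104 ...........................................................................................
100 ............................###++++..WWWWWWWWWWWWWWWWWWWWW......+##........................
96 ............................###++.WWWWWWWWWWWWWWWWWWWWWWWWWWW....###.......................
92 ............................###+WWWWWWWWWWWWWWWWWWWWWWWWWWWWWWW+.###.......................
88 ............................###+WWWWWWWWWWWW.WWWWW.WWWWWWWWWWWW+.##+.......................
84 ............................###+WWWWWWWWWWWWWWWWWWWWWWWWWWWWWWW++###.....................++
80 .............................+##+WWWWWWWWWWWWWWWWWWWWWWWWWWWWW+###........................+
76 ######+...................###++###+.WWWWWWWWWWWWWWWWWWWWWWW+.+##++###..............+..+++++
72 ##########+................###++..........WWWWWWWWWW+.+.++.......###.................++++++
```

Lifted, and the wheel has not moved in the jaws. Carrying.

drive_tool(commands="0.03 -0.1 0 0 0 0 20;0.07 -0.22 0 0 0 -0.04 20;0.09 -0.3 0 0 0 -0.06 20;0.1 -0.33 0 0 0 -0.06 20;0.1 -0.33 0 0 0 -0.06 20;0.1 -0.33 0 0 0 -0.06 20;0.1 -0.33 0 0 0 -0.059 20;0.1 -0.33 0 0 0 0 20;0.1 -0.33 0 0 0 0 20;0.1 -0.33 0 0 0 0 20;0.1 -0.3 0 0 0 0 20;0.07 -0.25 -0.1 0 0 0 20;0.05 -0.12 -0.2 0 0 0 20;0 -0.05 -0.25 0 0 0 20;0 0 -0.15 0 0 0 20;0 0 -0.08 0 0 0 20;0 0 0 0 0 0 20;0 0 0 0 0 0 20")

```text
time_s: 20.23
eef_pos: [493.7, -89.4, 120.0]
ee_rot: [0.001, 0.998, -0.058, -0.001]
force: [0.1, -0.3, -2.0]
grip_width: 0.384
grip_force: 28.1
```

Run:
```python
from h import *
p,s,r,t=tongs_look();cv2.imwrite('pics/w14.png',p['pixels']);print(t,r.round(3).tolist(),s['force'],s['grip_width'],s['grip_force'])
w=t+r@[90,2.3,10];print('wheel in foot',R.from_euler('z',.116).as_matrix()@(w-[692.3,-112.6,0]))
q=capture('scene');print('scene screen pred',proj(q,[692.3,-112.6,100]),[(b['position'],b['confidence']) for b in boxes_of(q,'screen')])
print('wheel pred',proj(q,w),[(np.round(b['position']),b['confidence']) for b in boxes_of(q,'small_wheel')])
jawmap(p,s,(104,70,-4))
```

```text
[493.7076956  -89.37975289 119.9877596 ] [[0.993, -0.115, -0.001], [-0.115, -0.993, -0.001], [-0.001, 0.001, -1.0]] [ 0.12056735 -0.27675384 -1.99639549] 0.38361001950411877 28.075241446495056
wheel in foot [-109.95359647   -2.18527039  109.90428063]
scene screen pred [457.21955616 185.8569604 ] [([474.3, 182.3], 0.55)]
wheel pred [439.87891061 208.57806675] [(array([211., 235.]), 0.77), (array([195., 256.]), 0.5)]
104 ...........................................................................................
100 .........+..................###++++..WWWWWWWWWWWWW#######W#+++++####++#++++++++++++++++++++
96 ..................+++.......####+.WWWWWWWWWWWWWWWWWW###WW#####+++###+++++++++++++++++++++++
92 .....................+......####WWWWWWWWWWWWWWWWWWWWWW####WW##W#+###+++++++++++++++++++++++
88 +++....++++.................####WWWWWWWWWWWW.WWWWW+WWWWWWWWWWWW#+###+++++++++++++++++++++++
84 ++++++++++++++..............####WWWWWWWWWWWWWWWWWWWWWWWWWWWWWWW#####+++++++++++++++++++++++
80 +++++++++++++++..............+####WWWWWWWWWWWWWWWWWWWWWWWWWWWW+###+++++++++++++++++++++++++
76 +++++++++++++++++.........#########+WWWWWWWWWWWWWWWWWWWWWWW++####+###++++++++++++++++++++++
72 +++++++++++++++++++++......#####++.......+++WWWWWWWW+++++++++++++###+++++++++++++++++++++++
```

drive_tool(commands="0 0 0 0 0 0 20;0 0 0 0 0 0 20;0 0 0 0 0 0 20")

```text
time_s: 20.68
eef_pos: [494.0, -89.3, 120.3]
ee_rot: [0.001, 0.998, -0.058, 0.0]
force: [-0.4, 0.1, -1.3]
grip_width: 0.381
grip_force: 28.1
```

```bash
python3 -c "
from rig import *
print(finish_job())"
```

```text
the job is handed in; nothing more can be done
None
```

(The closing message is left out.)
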